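# Fill the bush hopper and hold its sprung gate half open

### The arm

A 7-joint arm with a two-finger parallel gripper is mounted at the origin on the work surface. World frame = base frame: x ahead of the robot, y to its left, z up, the work surface at z = 0. Lengths are in m, angles in rad, forces in N, time in s.
With the tool pointing down it reaches from about 0.425 to 0.825 m from the base axis. Payload 3.6 kg.
Tool frame: the origin (TCP) lies at the very end of the fingers, on their centre line; the grasp point (between the pads) lies grasp_offset behind it (grasp_offset is the distance from the TCP to the grasp point, in m); z points along the fingers, y is the line along which they close (so a half turn about z gives the same grasp; the last joint's range is limited). The gripper opens to 85 mm and grips with 20 to 120 N. Pads are 22 mm wide; open, the fingers measure 114 mm over their backs; the gripper's body (76 mm by 85 mm) begins 54 mm behind the grasp point. The pads swing forward as they close: fully open they stand 13 mm farther back than shut.
Start: joints at [1.302, 0.615, -0.013, 1.423, 0.008, 1.103, -0.04], TCP at [0.156, -0.631, 0.231] pointing down, gripper open.
Joint ranges: [-3.12, 3.12], [-0.3, 2.06], [-1.34, 1.32], [0.26, 2.42], [-1.36, 4.5], [0.01, 1.98], [-2.84, 2.84]. Speed limits (rad/s): [2.79, 2.79, 3.14, 3.14, 3.14, 3.14, 3.14].

### API

Orientations are given as a unit quaternion [x, y, z, w].
In Python, from plant import read_state, snapshot, camera_params, finish_job, find_in, outline_of, landmark_of, grasp_offset gives the robot as it stands.
- The arm moves only by the shell command python3 -m crank 'ROWS' [OPENING] [FORCE]. ROWS is JSON, a list of rows, each a list of 4 numbers: the shift along the tool's x, y, z in mm, then the turn about the tool's z in rad. A call has 1 to 8 rows; each row is the pose to reach, as a shift and turn from the pose commanded when the call began, along the tool's axes at that moment; what a row does not reach only later rows make up. A row lasts 1/12 s, in which the tool goes at most 41.7 mm and 7.16 degrees, less where a joint would pass 70% of its speed; a pose out of reach is approached as far as the arm can. A call with a gripper value outside its range is refused whole. OPENING is the opening, from 0 (shut) to 1 (fully open), set as the call begins (- or left out, the last holds). The fingers move at their own pace and stop on an object; FORCE is the grip in N (left out, the last holds). Time passes only in rows, so rows that repeat a pose let the fingers close. It gives the time, the measured TCP pose, the force, the opening and the grip force at its end, in the units of the state.
- read_state(): the state, without advancing time (a new reading comes with each control period).
- snapshot(name): name is "side" or "top"; returns the picture (480x640x3 uint8, red, green, blue); there is no depth.
- camera_params(name): a dict with "fx", "fy", "cx", "cy" (pixels), "R" (3x3) and "t" (3): a world point X has camera coordinates R X + t. Camera axes: x right, y down, z forward; pixel columns grow to the right and rows downward; lengths in m; the calibration is good to about 2 mm. A picture is of the moment at which its call begins. camera_params takes no time and is no camera call.
- finish_job(): hands the job in; it is judged then, once.
Trained networks look in the newest picture that a camera, given by its name, has taken for a name from the list of things; names that differ only in an ending like _2 or _b are one class to them, and where a whole thing is asked for, a point or a joint stands for the part that bears it (a point fixed in the world has none). Each returns a list of dicts, best first, with "p" (0 to 1); they miss things now and then, are a little off and sometimes report something else, mostly with a low value. They report only what shows in the picture. A call takes as long as a camera call. They do not tell look-alikes from the thing itself.
- find_in(name, camera): "point" ([column, row] in pixels, amid what is visible of it).
- outline_of(name, camera): "pixels" (480x640 bool, what is visible of it) and "point" ([column, row] in pixels, amid what is visible of it).
- landmark_of(name, camera): "point" ([column, row] in pixels: a listed point, or the origin of a listed thing).
The state is a dict: "clock": time; "q": joint angles; "qd": joint speeds; "effort": joint torques, N m; "tool_pos": TCP position; "tool_rot": TCP orientation; "contact_force": force on the tool from outside, world axes, zero at the start; "ft_torque": the same for the moment, N m; "finger_gap": finger opening in m; "grip_force": force on a finger pad.
Only numpy, scipy, OpenCV 4.12 (cv2) and the standard library are available. Lean on these libraries where they do the work, as an engineer would, in place of code of your own. Each camera call takes 0.05 s, during which the arm holds its last target. There are 200 camera calls.

### The job

Lift the pouring tray by its grip, tip all four steel bushes into the hopper while its gate stays shut, and set the empty tray back down flat on the bench. Then slide the hopper's sprung gate open to half of its travel, so that dirt can drop out but every bush stays in, and finish while still holding it there against the spring - do not let go. Leave the other things on the bench where they are.

Things in the scene. Friction and masses are not known exactly. Their poses are not given: they have to be found in the camera images.
- hopper: Fixed sheet-metal hopper on four legs. Origin: on the bench under its centre, z up. Mouth 150 (x) by 160 mm (y), rim at 183 mm. Upright end plates at x = +-77 mm; long walls slope in from y = +-80 at the rim to +-28 mm at 128 mm, then drop to the outlet (150 x 56 mm) at 78 mm, shut below by a sliding gate. Legs out to x +-107 mm, 132 mm high; gate rails to y = -235 mm, 72 mm high. Catch pan underneath.
- gate (a joint): Travel of the hopper's sprung gate, m: 0 shut (the spring keeps it there), 0.060 fully open, so half is 0.030. It slides along the hopper's -y. The spring pulls back with 4 N when shut, 10 N at half, 16 N fully open, friction under 1 N; let go, it snaps shut. The gap under the hopper is the travel less 10 mm; beyond about 44 mm of travel bushes can fall through.
- gate_tab (a point): Middle of the top edge of the gate's upright steel tab, by which it is moved: a plate 8 mm thick (hopper y), 40 mm wide (hopper x), from 76 to 164 mm above the bench. With the gate shut it stands at hopper x = 0, y = -166 mm; it moves with the gate. The hopper's rim next to it ends at y = -87 mm. Axes as the hopper's.
- tray: Loose grey sheet-steel pouring tray, 150 (x) by 128 mm (y), holding the bushes; about 0.35 kg empty, 0.67 kg full. Origin: underside centre, z up. Walls 44 mm high at the back (+x) and both sides; the -x end is open, without a lip: the pouring end. Floor 4 mm thick. A thin divider along the middle (y = 0) carries the grip bar. Bushes slide out once tipped about 45 degrees.
- tray_grip (a point): Centre of the tray's rubber grip bar, 100 mm above the tray's underside and over its centre. The bar is 70 mm long (tray x), 14 mm thick (tray y), 36 mm high (82 to 118 mm above the underside). Axes as the tray's.
- tray_spout (a point): Middle of the tray's open pouring end, on the floor's top face: tray x = -75 mm, z = 4 mm.
- bush1: Loose round steel bush, 34 mm across and 34 mm long, with a dark bore; about 80 g, origin at its centre. Stands on end in the tray, left (+y) compartment, towards the pouring end.
- bush2: Loose round steel bush, 34 mm across and 34 mm long, with a dark bore; about 80 g, origin at its centre. Stands on end in the tray, left (+y) compartment, towards the back wall.
- bush3: Loose round steel bush, 34 mm across and 34 mm long, with a dark bore; about 80 g, origin at its centre. Stands on end in the tray, right (-y) compartment, towards the pouring end.
- bush4: Loose round steel bush, 34 mm across and 34 mm long, with a dark bore; about 80 g, origin at its centre. Stands on end in the tray, right (-y) compartment, towards the back wall.
- wrench: Bystander: steel wrench about 200 mm long, lying on the bench along its x.
- screwdriver: Bystander: screwdriver about 190 mm long, lying along its x.
- grease_can: Bystander: dark can, 66 mm across, 100 mm high; origin at its underside.
- big_socket: Bystander: steel socket, a ring 44 mm across and 50 mm high; origin at its underside.
- big_bolt: Bystander: big bolt standing on its head, 38 mm across, 60 mm high; origin at its underside.
- wood_block: Bystander: wooden block 90 x 50 x 40 mm; origin at its underside.
Things that resemble listed ones, but are neither listed nor needed, are in the scene too. Several things have the shape of the tray; the one meant has the colours described above.

How it is judged:
On the way, in this order (a step that is already met when the one before it is completed fails the run):
1. all four bushes are in the hopper, the tray is still lifted and the gate is shut (x of bush1 in the frame of hopper between -0.078 and 0.078 m and y of bush1 in the frame of hopper between -0.085 and 0.085 m and z of bush1 in the frame of hopper between 0.07 and 0.19 m and x of bush2 in the frame of hopper between -0.078 and 0.078 m and y of bush2 in the frame of hopper between -0.085 and 0.085 m and z of bush2 in the frame of hopper between 0.07 and 0.19 m and x of bush3 in the frame of hopper between -0.078 and 0.078 m and y of bush3 in the frame of hopper between -0.085 and 0.085 m and z of bush3 in the frame of hopper between 0.07 and 0.19 m and x of bush4 in the frame of hopper between -0.078 and 0.078 m and y of bush4 in the frame of hopper between -0.085 and 0.085 m and z of bush4 in the frame of hopper between 0.07 and 0.19 m and height (world z) of tray above 0.05 m and value of joint gate below 0.008 m), for 0.2 s.
2. the tray stands flat on the bench, released (height (world z) of tray between -0.006 and 0.008 m and angle between tray's own z axis and vertical below 0.1 rad and not (contact force between the fingers and tray above 0.5 N)), for 0.2 s.
3. the robot holds the gate at half travel (value of joint gate between 0.024 and 0.036 m and contact force between any of the fingers, the arm and gate above 4 N), for 0.5 s.
At the end, for the whole second after the job is handed in: The robot is holding the gate at half travel (0.030 m, within 6 mm) and still, pressing on it with more than 4 N; all four bushes are in the hopper, above the gate and below the rim; the tray stands flat on the bench (underside within 8 mm of it, tilted under 0.1 rad), not touched by the fingers (all of step 2 and all of step 3 and x of bush1 in the frame of hopper between -0.078 and 0.078 m and y of bush1 in the frame of hopper between -0.085 and 0.085 m and z of bush1 in the frame of hopper between 0.07 and 0.19 m and x of bush2 in the frame of hopper between -0.078 and 0.078 m and y of bush2 in the frame of hopper between -0.085 and 0.085 m and z of bush2 in the frame of hopper between 0.07 and 0.19 m and x of bush3 in the frame of hopper between -0.078 and 0.078 m and y of bush3 in the frame of hopper between -0.085 and 0.085 m and z of bush3 in the frame of hopper between 0.07 and 0.19 m and x of bush4 in the frame of hopper between -0.078 and 0.078 m and y of bush4 in the frame of hopper between -0.085 and 0.085 m and z of bush4 in the frame of hopper between 0.07 and 0.19 m and velocity of joint gate between -0.02 and 0.02 m/s); the arm keeps its last pose, push and grip.
It fails at once if another thing on the bench is moved by more than 30 mm (distance of any of wrench, screwdriver, grease_can, big_socket, big_bolt, wood_block from where it was at the start of the episode above 0.03 m).
It fails at once if the gate is opened before the bushes are all in the hopper (value of joint gate above 0.015 m and (not (x of bush1 in the frame of hopper between -0.078 and 0.078 m and y of bush1 in the frame of hopper between -0.085 and 0.085 m and z of bush1 in the frame of hopper between 0.07 and 0.19 m) or not (x of bush2 in the frame of hopper between -0.078 and 0.078 m and y of bush2 in the frame of hopper between -0.085 and 0.085 m and z of bush2 in the frame of hopper between 0.07 and 0.19 m) or not (x of bush3 in the frame of hopper between -0.078 and 0.078 m and y of bush3 in the frame of hopper between -0.085 and 0.085 m and z of bush3 in the frame of hopper between 0.07 and 0.19 m) or not (x of bush4 in the frame of hopper between -0.078 and 0.078 m and y of bush4 in the frame of hopper between -0.085 and 0.085 m and z of bush4 in the frame of hopper between 0.07 and 0.19 m))).
It also fails if it takes over 67 s, if anything falls off the work surface, if the arm or the gripper's body presses on something with over 40 N, if the wrist force passes 120 N, or if a joint passes its speed limit or range.

## Working session

There is one attempt and no reset: what is moved stays moved. The work goes in short steps, Python scripts to look and compute and a shell command to move; the robot and the scene stay as the last step left them, time stands still between calls to the robot, and variables do not carry over. Pictures are saved under pics/ and viewed, at most 10 in all, crops included, and the job is handed in when it is done.

```bash
ls; mkdir -p pics; python3 - <<'E'
from plant import *
import cv2,numpy as np
s=read_state();print(s['tool_pos'],s['tool_rot'],s['clock'],grasp_offset)
for c in('side','top'):
    im=snapshot(c);cv2.imwrite(f'pics/{c}0.png',im[:,:,::-1])
    p=camera_params(c);print(c,p['fx'],p['cx'],p['cy'],np.round(p['R'],3).tolist(),np.round(p['t'],3).tolist())
    for n in('hopper','gate_tab','tray','tray_grip','tray_spout'):
        print(n,[(np.round(d['point']).tolist(),round(d['p'],2)) for d in landmark_of(n,c)[:4]])
print(read_state()['clock'])
E
```

```text
pics
[ 0.15609642 -0.63015642  0.23008163] [ 9.92634439e-01  1.21140581e-01 -1.93258489e-04 -1.33860246e-03] 0.0 0.0187
side 577.7896721515452 309.90630771523865 245.1872257060924 [[0.968, -0.251, 0.021], [-0.144, -0.619, -0.772], [0.207, 0.745, -0.635]] [-0.485, 0.157, 1.14]
hopper [([287.0, 235.0], 0.97), ([474.0, 388.0], 0.28)]
gate_tab [([304.0, 227.0], 0.74)]
tray [([420.0, 454.0], 0.82), ([183.0, 226.0], 0.78), ([345.0, 347.0], 0.73)]
tray_grip [([230.0, 380.0], 0.77), ([427.0, 420.0], 0.76), ([348.0, 311.0], 0.75), ([175.0, 189.0], 0.65)]
tray_spout [([305.0, 344.0], 0.96), ([256.0, 451.0], 0.85), ([372.0, 455.0], 0.82), ([149.0, 223.0], 0.72)]
top 500.932739050622 321.831923744114 236.497076257848 [[-0.015, -1.0, -0.013], [-0.989, 0.017, -0.15], [0.15, 0.011, -0.989]] [0.005, 0.53, 1.113]
hopper [([250.0, 258.0], 0.98), ([421.0, 229.0], 0.21)]
gate_tab [([320.0, 250.0], 0.9)]
tray [([499.0, 221.0], 0.93), ([202.0, 355.0], 0.85), ([401.0, 237.0], 0.7), ([446.0, 340.0], 0.59)]
tray_grip [([190.0, 364.0], 0.9), ([513.0, 209.0], 0.74), ([454.0, 340.0], 0.68), ([403.0, 234.0], 0.58)]
tray_spout [([391.0, 268.0], 0.9), ([476.0, 327.0], 0.78), ([495.0, 248.0], 0.72), ([195.0, 394.0], 0.67)]
0.6
```

View pics/side0.png

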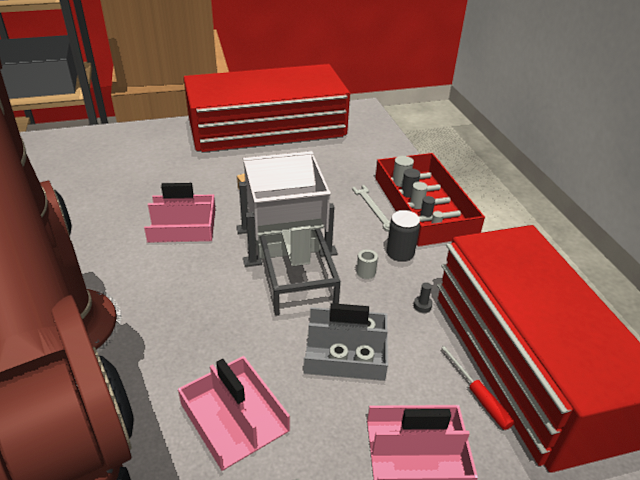

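View pics/top0.png

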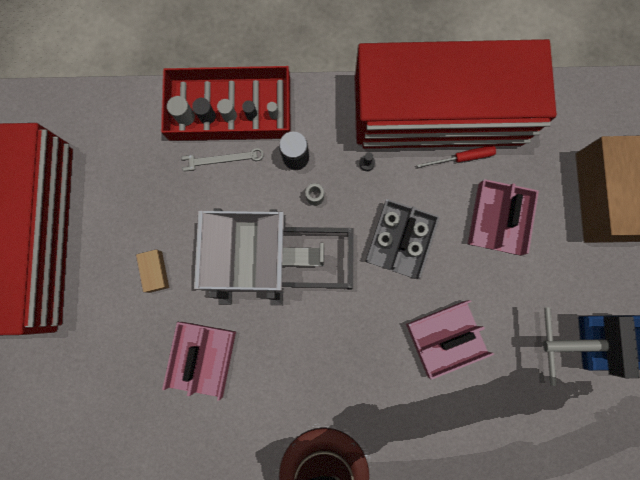

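The picture shows the one grey tray with four bushes, at top (401,237) / side (345,347). Three pink look-alike trays are at side (180,220), (235,410) and (420,440). The hopper is at top (240,252) / side (287,195), with its tab at top (320,250). Next I'll triangulate and take one close crop.

```bash
cat > h.py <<'E'
import numpy as np,cv2
from plant import *
P={c:camera_params(c) for c in('side','top')}
def proj(X,c):
    p=P[c];x=np.asarray(p['R'])@np.asarray(X,float).T.reshape(3,-1)+np.asarray(p['t']).reshape(3,1)
    return np.array([p['fx']*x[0]/x[2]+p['cx'],p['fy']*x[1]/x[2]+p['cy']]).T
def onplane(uv,c,z):
    p=P[c];R=np.asarray(p['R']);t=np.asarray(p['t'])
    d=R.T@np.array([(uv[0]-p['cx'])/p['fx'],(uv[1]-p['cy'])/p['fy'],1]);o=-R.T@t
    return o+d*(z-o[2])/d[2]
def tri(us,ut):
    M={c:np.array([[P[c]['fx'],0,P[c]['cx']],[0,P[c]['fy'],P[c]['cy']],[0,0,1]])@np.c_[P[c]['R'],P[c]['t']] for c in P}
    X=cv2.triangulatePoints(M['side'],M['top'],np.array(us,float),np.array(ut,float)).ravel();return X[:3]/X[3]
def near(name,c,guess,r=30):
    L=[d for d in landmark_of(name,c) if np.hypot(*(np.array(d['point'])-guess))<r]
    return np.array(L[0]['point']) if L else None
def yaw(s):  # world yaw of tool x
    from scipy.spatial.transform import Rotation as Q
    return np.arctan2(*Q.from_quat(s['tool_rot']).as_matrix()[[1,0],0])
E
python3 - <<'E'
from h import *
snapshot('side');snapshot('top')
G={'hopper':((287,235),(250,258),0),'gate_tab':((304,227),(320,250),.164),'tray':((345,347),(401,237),0),'tray_grip':((348,311),(403,234),.1),'tray_spout':((305,344),(391,268),.004),
'bush1':((338,350),(385,240),.021),'bush2':((338,320),(392,217),.021),'bush3':((364,352),(415,248),.021),'bush4':((364,320),(421,230),.021)}
for n,(a,b,z) in G.items():
    u,v=near(n,'side',a,25 if n[0]!='b' else 12),near(n,'top',b,25 if n[0]!='b' else 8)
    print(n,'tri',None if u is None or v is None else tri(u,v).round(4),'side',None if u is None else onplane(u,'side',z).round(3)[:2],'top',None if v is None else onplane(v,'top',z).round(3)[:2],u,v)
im=snapshot('top')[180:300,170:460]
cv2.imwrite('pics/crop1.png',cv2.resize(im[:,:,::-1],None,fx=2.75,fy=2.75,interpolation=cv2.INTER_CUBIC))
s=read_state();print(s['clock'],s['contact_force'],yaw(s))
E
```

```text
hopper tri [ 0.4821  0.1699 -0.0056] side [0.484 0.163] top [0.477 0.17 ] [285.6 239.5] [249.2 262.4]
gate_tab tri [ 0.4815 -0.0058  0.163 ] side [ 0.48  -0.007] top [ 0.483 -0.006] [302.2 227.6] [322.5 250.2]
tray tri [ 0.5272 -0.1926 -0.0006] side [ 0.524 -0.193] top [ 0.532 -0.193] [346.7 350.4] [401.8 237. ]
tray_grip tri [ 0.5263 -0.1819  0.0906] side [ 0.523 -0.19 ] top [ 0.526 -0.181] [349.1 313. ] [402.7 233. ]
tray_spout tri [ 0.4539 -0.1645 -0.0018] side [ 0.45  -0.169] top [ 0.457 -0.164] [306.4 346.6] [390.9 268.5]
bush1 tri [ 0.5283 -0.1529 -0.0579] side [ 0.499 -0.215] top [ 0.525 -0.146] [338.3 354.3] [382.7 238.8]
bush2 tri None side None top [ 0.57  -0.175] None [394.6 219.5]
bush3 tri [ 0.525  -0.2263  0.0165] side [ 0.542 -0.231] top [ 0.5   -0.219] [363.1 356.7] [414.8 248.8]
bush4 tri [ 0.5398 -0.2172  0.0778] side [ 0.564 -0.169] top [ 0.545 -0.227] [363.7 330.2] [417.1 229.8]
1.65 [ 0.29644064 -0.33249967 -0.00592062] 0.24292161807724846
```

View pics/crop1.png

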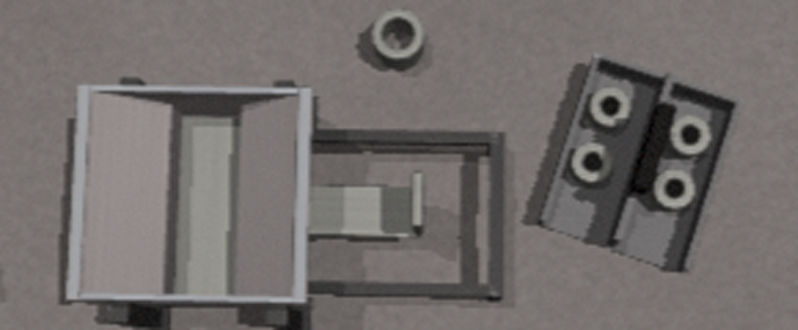

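The crop confirms it: the grey tray with four bushes has its open end at the bottom (crop 540,222 to 685,270), and the hopper mouth corners are clear. I'll work out the yaws from these corners.

```bash
python3 - <<'E'
from h import *
f=lambda a,z:onplane((a[0]/2.75+170,a[1]/2.75+180),'top',z)[:2]
b1,b2=f((597,57),.044),f((735,102),.044);s1,s2=f((540,222),.044),f((685,270),.044)
print('tray wall tops',b1,b2,s1,s2,'w',np.hypot(*(b1-b2)),'c',(b1+b2+s1+s2)/4)
for a,b in((s1,b1),(s2,b2)):print(np.arctan2(*(b-a)[::-1]),np.hypot(*(b-a)))
d=b1-b2;print('y-axis yaw',np.arctan2(-d[0],d[1]))
r=np.array([f(p,.183) for p in((80,87),(312,88),(304,300),(68,300))]);print(r,r.mean(0))
d=r[0]-r[1];print('hop yaw',np.arctan2(-d[0],d[1]));d=r[3]-r[2];print(np.arctan2(-d[0],d[1]))
d=r[0]-r[3];print(np.arctan2(d[1],d[0]));d=r[1]-r[2];print(np.arctan2(d[1],d[0]))
d=np.array([.482,.168])-np.array([.482,-.006]);print('tab',np.arctan2(-d[0],d[1]),np.hypot(*d))
E
```

```text
tray wall tops [ 0.61049701 -0.15609778] [ 0.56995224 -0.2699905 ] [ 0.47187538 -0.10422191] [ 0.43033853 -0.22209127] w 0.12089428853690114 c [ 0.52066579 -0.18810036]
-0.3580922878291761 0.14801034279260464
-0.330500288179012 0.14760191538965237
y-axis yaw -0.3420018503741624
[[0.56367339 0.24371169]
 [0.55987586 0.07186309]
 [0.40413438 0.07819544]
 [0.40680863 0.24899977]] [0.48362306 0.1606925 ]
hop yaw -0.022094545949909283
-0.01565552485737009
-0.03369835729365508
-0.04063699314153657
tab -0.0 0.17400000000000002
```

```bash
cat >> h.py <<'E'
def togo(x,y,z,yw):
    s=read_state();p=np.array(s['tool_pos']);a=yaw(s);dx,dy=x-p[0],y-p[1]
    t=-((yw-a+np.pi)%(2*np.pi)-np.pi)
    print('t%.2f'%s['clock'],'pos',p.round(4),'yaw %.3f'%a,'| go mm/rad',np.round([1e3*(dx*np.cos(a)+dy*np.sin(a)),1e3*(dx*np.sin(a)-dy*np.cos(a)),1e3*(p[2]-z)],1),round(t,3),'F',np.round(s['contact_force'],1),'gap %.4f grip %.1f'%(s['finger_gap'],s['grip_force']),'q7 %.2f'%s['q'][6])
E
python3 -m crank '[[10,-7,0,-0.06],[30,-21,0,-0.17],[50,-36,0,-0.29],[72,-52,0,-0.41],[94,-68,0,-0.53],[114,-83,0,-0.64],[135,-98,0,-0.75],[155,-113,0,-0.85]]' 1 30
python3 -c "from h import *;togo(.525,-.188,.2,2.80)"
```

```text
clock: 2.32
tool_pos: [0.2804, -0.483, 0.2316]
tool_rot: [0.853, 0.522, 0.0, 0.0]
contact_force: [0.7, 0.1, -0.6]
finger_gap: 0.0853
grip_force: 0.0
t2.32 pos [ 0.2804 -0.483   0.2316] yaw 1.098 | go mm/rad [374.   83.5  31.6] -1.702 F [ 0.7  0.1 -0.6] gap 0.0853 grip 0.0 q7 0.39
```

```bash
python3 -m crank '[[22,5,0,-0.1],[45,10,0,-0.2],[68,15,0,-0.31],[91,20,0,-0.42],[115,26,0,-0.53],[139,31,0,-0.64],[163,36,0,-0.75],[187,42,0,-0.85]]'
python3 -c "from h import *;togo(.525,-.188,.2,2.80)"
```

```text
clock: 2.98
tool_pos: [0.4033, -0.3364, 0.2316]
tool_rot: [0.562, 0.827, -0.0, 0.0]
contact_force: [0.7, 0.2, -0.1]
finger_gap: 0.0854
grip_force: 0.0
t2.98 pos [ 0.4033 -0.3364  0.2316] yaw 1.948 | go mm/rad [ 93.3 167.7  31.6] -0.852 F [ 0.7  0.2 -0.1] gap 0.0854 grip 0.0 q7 0.76
```

```bash
python3 -m crank '[[12,22,2,-0.12],[24,44,6,-0.24],[37,67,10,-0.36],[50,90,15,-0.48],[62,112,20,-0.6],[74,133,25,-0.7],[84,151,29,-0.79],[93,168,32,-0.85]]'
python3 -m crank '[[0,0,0,0],[0,0,0,0]]'
python3 - <<'E'
from h import *
togo(.525,-.188,.081,2.80)
for c in('side','top'):
    im=snapshot(c)
    print(c,near('tray_grip',c,(348,311) if c=='side' else (403,234)))
    if c=='side':cv2.imwrite('pics/a.png',cv2.resize(im[160:400,200:480,::-1],None,fx=2.5,fy=2.5))
E
```

```text
clock: 3.65
tool_pos: [0.5263, -0.1884, 0.199]
tool_rot: [0.171, 0.985, 0.0, -0.0]
contact_force: [-0.3, 0.6, -0.4]
finger_gap: 0.0855
grip_force: 0.0
clock: 3.82
tool_pos: [0.5259, -0.1887, 0.1992]
tool_rot: [0.173, 0.985, 0.0, -0.0]
contact_force: [-0.6, -0.5, -0.1]
finger_gap: 0.0854
grip_force: 0.0
t3.82 pos [ 0.5259 -0.1887  0.1992] yaw 2.794 | go mm/rad [  1.1   0.3 118.2] -0.006 F [-0.6 -0.5 -0.1] gap 0.0854 grip 0.0 q7 1.10
side None
top [405.1 233.9]
```

View pics/a.png

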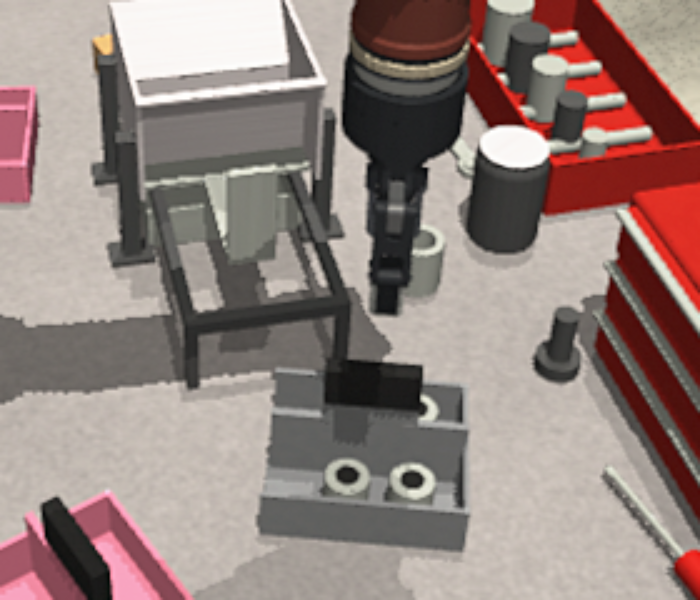

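The side crop shows the open fingers above the black grip bar (crop 373,383), with the bar centred between them. I'll descend and grip.

```bash
python3 -m crank '[[1,0,18,0],[1,0,38,0],[1,0,58,0],[1,0,76,0],[1,0,92,0],[1,0,105,0],[1,0,114,0],[1,0,118,0]]'
python3 -m crank '[[0,0,0,0],[0,0,0,0],[0,0,0,0],[0,0,0,0],[0,0,0,0],[0,0,0,0]]' 0 30
python3 -m crank '[[0,0,0,0],[0,0,-1,0],[0,0,-4,0],[0,0,-9,0],[0,0,-14,0],[0,0,-20,0]]'
python3 -c "from h import *;togo(.525,-.188,.081,2.80)"
```

```text
clock: 4.68
tool_pos: [0.5236, -0.1901, 0.0802]
tool_rot: [0.174, 0.985, -0.0, -0.001]
contact_force: [0.4, 0.2, -0.6]
finger_gap: 0.0856
grip_force: 0.0
clock: 5.18
tool_pos: [0.5247, -0.1898, 0.0818]
tool_rot: [0.174, 0.985, -0.001, 0.0]
contact_force: [2.1, 0.3, -5.7]
finger_gap: 0.0142
grip_force: 33.1
clock: 5.68
tool_pos: [0.5241, -0.1889, 0.1012]
tool_rot: [0.173, 0.985, 0.0, -0.001]
contact_force: [-1.0, 1.1, -5.4]
finger_gap: 0.0135
grip_force: 33.3
t5.68 pos [ 0.5241 -0.1889  0.1012] yaw 2.793 | go mm/rad [-0.6  1.2 20.2] -0.007 F [-1.   1.1 -5.4] gap 0.0135 grip 33.3 q7 1.00
```

```bash
python3 -m crank '[[0,0,-8,0],[0,0,-24,0],[0,0,-48,0],[0,0,-76,0],[0,0,-106,0],[0,0,-136,0],[0,0,-166,0],[0,0,-194,0]]'
python3 -m crank '[[0,0,-10,0],[0,0,-15,0],[0,0,-15,0]]'
python3 - <<'E'
from h import *
togo(.4824,.118,.315,1.546)
im=snapshot('side');cv2.imwrite('pics/b.png',cv2.resize(im[60:380,150:470,::-1],None,fx=1.8,fy=1.8))
E
```

```text
clock: 6.35
tool_pos: [0.5241, -0.1886, 0.2977]
tool_rot: [0.173, 0.985, -0.0, 0.0]
contact_force: [0.4, 0.1, -5.6]
finger_gap: 0.0135
grip_force: 33.3
clock: 6.6
tool_pos: [0.5243, -0.189, 0.3106]
tool_rot: [0.173, 0.985, -0.0, 0.0]
contact_force: [0.0, -0.3, -7.3]
finger_gap: 0.0136
grip_force: 33.2
t6.60 pos [ 0.5243 -0.189   0.3106] yaw 2.793 | go mm/rad [144.2 274.2  -4.4] 1.247 F [ 0.  -0.3 -7.3] gap 0.0136 grip 33.2 q7 1.19
```

View pics/b.png

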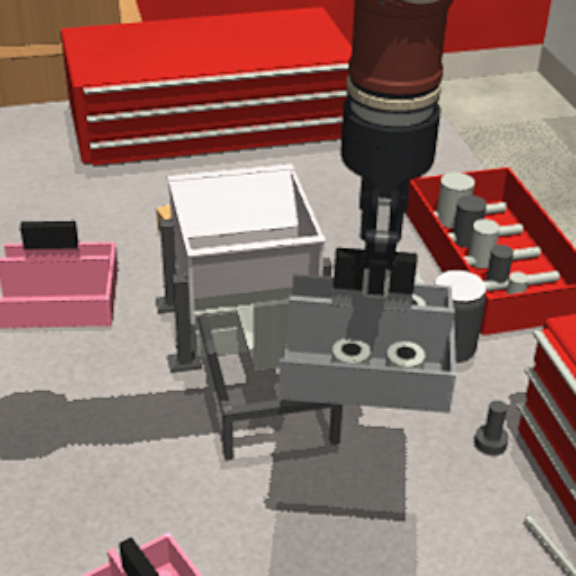

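The tray is up and level in the picture, with the bushes standing in it (crop 350,350 and 405,352). Now I'll carry it to the hopper gently.

```bash
python3 -m crank '[[2,3.5,0,0.02],[4.6,9,0,0.06],[8.4,16,0,0.11],[13,25,0,0.16],[18,34.5,0,0.22],[23.7,45,0,0.28],[29,56,0,0.34],[35,66,0,0.4]]'
python3 -c "from h import *;togo(.4824,.118,.31,1.546)"
```

```text
clock: 7.32
tool_pos: [0.5132, -0.114, 0.3083]
tool_rot: [0.367, 0.93, 0.0, -0.002]
contact_force: [0.0, -0.1, -7.5]
finger_gap: 0.0136
grip_force: 33.3
t7.32 pos [ 0.5132 -0.114   0.3083] yaw 2.390 | go mm/rad [180.9 148.4  -1.7] 0.844 F [ 0.  -0.1 -7.5] gap 0.0136 grip 33.3 q7 0.71
```

```bash
python3 -m crank '[[9,8,0,0.05],[20,17,0,0.1],[32,26,0,0.16],[45,37,0,0.22],[58,47,0,0.28],[71,58,0,0.34],[84,69,0,0.4],[97,80,0,0.46]]'
python3 -c "from h import *;togo(.4824,.118,.31,1.546)"
```

```text
clock: 7.98
tool_pos: [0.4963, 0.0105, 0.3085]
tool_rot: [0.57, 0.822, -0.001, -0.002]
contact_force: [-0.5, -0.1, -6.6]
finger_gap: 0.014
grip_force: 33.3
t7.98 pos [0.4963 0.0105 0.3085] yaw 1.930 | go mm/rad [105.5  24.7  -1.5] 0.384 F [-0.5 -0.1 -6.6] gap 0.0140 grip 33.3 q7 0.06
```

```bash
python3 -m crank '[[17,4,0,0.06],[35,8,0,0.13],[53,12,0,0.19],[69,16,0,0.25],[83,19,0,0.3],[94,22,0,0.34],[102,24,0,0.37],[105.5,25,0,0.384]]'
python3 -m crank '[[0,0,0,0],[0,0,0,0],[0,0,0,0]]'
python3 - <<'E'
from h import *
togo(.4824,.118,.31,1.546)
im=snapshot('side');cv2.imwrite('pics/c.png',cv2.resize(im[60:320,150:430,::-1],None,fx=2,fy=2))
E
```

```text
clock: 8.65
tool_pos: [0.4821, 0.1191, 0.3088]
tool_rot: [0.714, 0.7, -0.001, -0.002]
contact_force: [-0.5, -0.3, -6.8]
finger_gap: 0.0134
grip_force: 33.2
clock: 8.9
tool_pos: [0.4836, 0.1158, 0.3097]
tool_rot: [0.715, 0.699, -0.001, -0.0]
contact_force: [0.5, -0.9, -6.6]
finger_gap: 0.0137
grip_force: 33.3
t8.90 pos [0.4836 0.1158 0.3097] yaw 1.548 | go mm/rad [ 2.2 -1.3 -0.3] 0.002 F [ 0.5 -0.9 -6.6] gap 0.0137 grip 33.3 q7 -0.51
```

View pics/c.png

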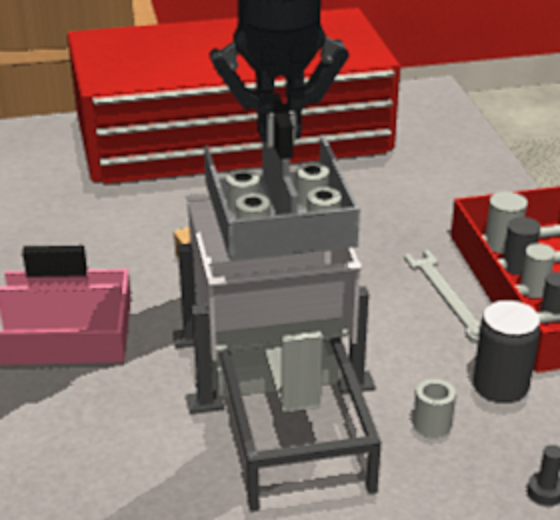

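The picture shows the tray squarely over the hopper mouth. I'll pivot it in the grip at low force: back underside on the -y rim first, to about 40°. The spout on the +y sloping wall will then take it further.

```bash
python3 -m crank '[[1,0,12,0],[2,-1,26,0],[2,-1,38,0],[2,-1,45,0],[6,-1,48,0],[12,-1,51,0],[18,-1,54,0],[23,-1,58,0]]' - 20
python3 - <<'E'
from h import *
togo(.4829,.171,.2163,1.546)
im=snapshot('side');cv2.imwrite('pics/d.png',cv2.resize(im[60:320,150:430,::-1],None,fx=2,fy=2))
E
```

```text
clock: 9.62
tool_pos: [0.4833, 0.1414, 0.2534]
tool_rot: [0.715, 0.699, 0.001, -0.0]
contact_force: [-5.4, 1.2, 4.9]
finger_gap: 0.0142
grip_force: 35.3
t9.62 pos [0.4833 0.1414 0.2534] yaw 1.549 | go mm/rad [29.6 -1.1 37.1] 0.003 F [-5.4  1.2  4.9] gap 0.0142 grip 35.3 q7 -0.60
```

View pics/d.png

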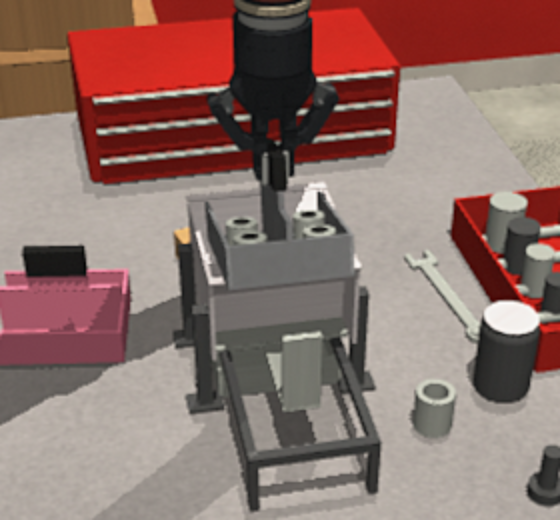

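The tray is tilting about the rim (tray back wall at crop 285,258), but a -5 N side force suggests it is touching the +x end plate. I'll shift 4 mm to -x and go on.

```bash
python3 -m crank '[[4,-2,1,0],[9,-4,5,0],[13,-4,10,0],[17,-4,14,0],[22,-4,19,0],[26,-4,25,0],[29,-4,31,0],[31,-4,36,0]]'
python3 - <<'E'
from h import *
togo(.4795,.171,.2163,1.546)
im=snapshot('side');cv2.imwrite('pics/e.png',cv2.resize(im[60:320,150:430,::-1],None,fx=2,fy=2))
E
```

```text
clock: 10.33
tool_pos: [0.4829, 0.1759, 0.2177]
tool_rot: [0.714, 0.7, 0.006, -0.0]
contact_force: [3.2, 5.6, 6.2]
finger_gap: 0.0135
grip_force: 35.5
t10.33 pos [0.4829 0.1759 0.2177] yaw 1.551 | go mm/rad [-5.  -3.4  1.4] 0.005 F [3.2 5.6 6.2] gap 0.0135 grip 35.5 q7 -0.70
```

View pics/e.png

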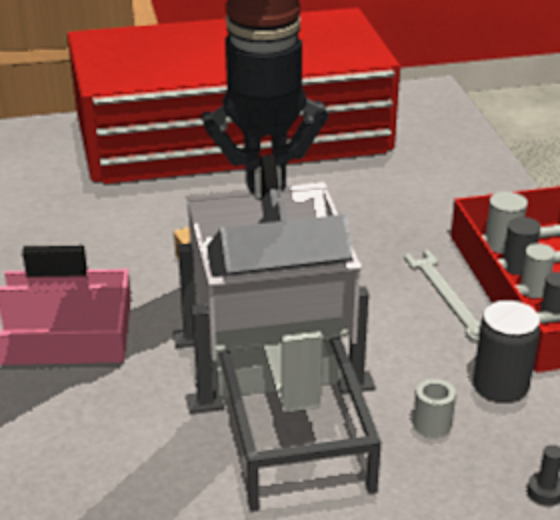

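```bash
python3 -m crank '[[0,0,0,0],[0,0,0,0],[0,0,-7,0],[4,0,-20,0],[15,0,-34,0],[28,0,-47,0],[42,0,-59,0],[56,0,-68,0]]' - 80
python3 -m crank '[[6,0,-4,0],[6,0,-4,0],[6,0,-4,0]]'
python3 - <<'E'
from h import *
togo(.4805,.241,.235,1.546)
im=snapshot('side');cv2.imwrite('pics/f.png',cv2.resize(im[60:320,150:430,::-1],None,fx=2,fy=2))
E
```

```text
clock: 11.05
tool_pos: [0.4793, 0.2212, 0.2815]
tool_rot: [0.716, 0.698, -0.007, 0.002]
contact_force: [-0.8, -6.6, -6.8]
finger_gap: 0.0129
grip_force: 79.3
clock: 11.3
tool_pos: [0.4795, 0.2279, 0.285]
tool_rot: [0.716, 0.698, -0.007, 0.001]
contact_force: [0.2, -4.8, -5.6]
finger_gap: 0.0129
grip_force: 79.3
t11.30 pos [0.4795 0.2279 0.285 ] yaw 1.546 | go mm/rad [13.1  0.6 50. ] 0.0 F [ 0.2 -4.8 -5.6] gap 0.0129 grip 79.3 q7 -0.76
```

View pics/f.png

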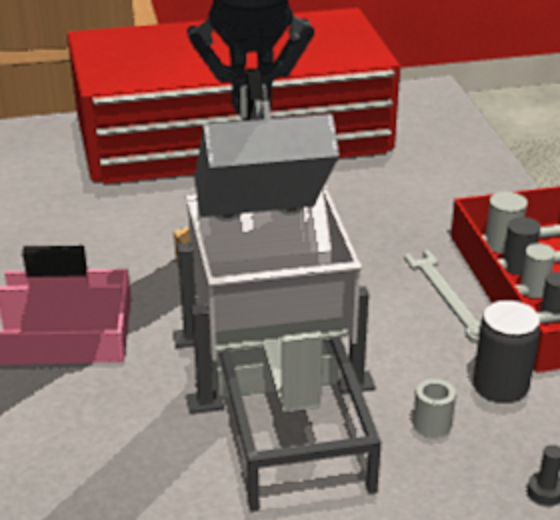

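The tray holds its tilt with the spout against the +y wall, and the bushes show at its lower end (crop 235,212 and 300,210). I'll lower it at low grip so the wall tips it further.

```bash
python3 -m crank '[[0,0,3,0],[1,0,9,0],[3,0,16,0],[5,0,23,0],[7,0,30,0],[9,0,36,0],[10,0,42,0],[11,0,47,0]]' - 20
python3 -m crank '[[0,0,0,0],[0,0,0,0],[0,0,0,0]]' - 80
python3 - <<'E'
from h import *
togo(.4795,.228,.30,1.546)
for c in('side','top'):
    im=snapshot(c)
    cv2.imwrite(f'pics/g_{c}.png',im[:,:,::-1])
    for n in('bush1','tray','tray_spout','tray_grip'):
        print(c,n,[(np.round(d['point']).tolist(),round(d['p'],2)) for d in landmark_of(n,c) if d['p']>.3])
E
```

```text
clock: 12.02
tool_pos: [0.4819, 0.2422, 0.2411]
tool_rot: [0.715, 0.699, -0.001, 0.001]
contact_force: [-0.4, -5.5, -2.3]
finger_gap: 0.0129
grip_force: 80.3
clock: 12.27
tool_pos: [0.4817, 0.2422, 0.2401]
tool_rot: [0.715, 0.699, -0.002, 0.001]
contact_force: [0.3, -5.6, -4.0]
finger_gap: 0.0127
grip_force: 80.5
t12.27 pos [0.4817 0.2422 0.2401] yaw 1.548 | go mm/rad [-14.2  -1.9 -59.9] 0.002 F [ 0.3 -5.6 -4. ] gap 0.0127 grip 80.5 q7 -0.81
side bush1 [([364.0, 272.0], 0.69)]
side tray [([182.0, 228.0], 0.93), ([288.0, 164.0], 0.9), ([236.0, 417.0], 0.85), ([422.0, 453.0], 0.7)]
side tray_spout [([259.0, 450.0], 0.91), ([372.0, 451.0], 0.91), ([277.0, 178.0], 0.84), ([152.0, 222.0], 0.57)]
side tray_grip [([426.0, 419.0], 0.82), ([176.0, 186.0], 0.81), ([274.0, 125.0], 0.75), ([282.0, 240.0], 0.69), ([227.0, 378.0], 0.59)]
top bush1 [([221.0, 230.0], 0.61), ([224.0, 273.0], 0.61), ([225.0, 241.0], 0.45), ([220.0, 262.0], 0.42)]
top tray [([500.0, 217.0], 0.97), ([447.0, 340.0], 0.82), ([241.0, 248.0], 0.58)]
top tray_spout [([478.0, 326.0], 0.86), ([493.0, 249.0], 0.76), ([232.0, 253.0], 0.7), ([195.0, 392.0], 0.63)]
top tray_grip [([185.0, 245.0], 0.95), ([188.0, 364.0], 0.77), ([456.0, 342.0], 0.71), ([513.0, 209.0], 0.66)]
```

```bash
python3 - <<'E'
from h import *
T=tri((288,164),(241,248));S=tri((277,178),(232,253));print('tray',T.round(3),'spout',S.round(3))
s=read_state();g=np.array(s['tool_pos'])+[0,0,.0187];v=g-T;print('tilt',np.degrees(np.arctan2(v[1],v[2])),np.linalg.norm(v))
for b in((221,230),(224,273),(225,241),(220,262)):
    print([onplane(b,'top',z)[:2].round(3)-[.4825,.161] for z in(.1,.13,.16)])
E
```

```text
tray [0.486 0.152 0.212] spout [0.474 0.18  0.162]
tilt 62.6629007256259 0.10143741090211632
[array([0.0565, 0.055 ]), array([0.0515, 0.049 ]), array([0.0465, 0.042 ])]
[array([-0.0375,  0.047 ]), array([-0.0405,  0.041 ]), array([-0.0425,  0.035 ])]
[array([0.0325, 0.046 ]), array([0.0275, 0.04  ]), array([0.0235, 0.034 ])]
[array([-0.0135,  0.056 ]), array([-0.0165,  0.05  ]), array([-0.0205,  0.043 ])]
```

```bash
python3 -m crank '[[-3,0,-5,0],[-6,0,-12,0],[-9,0,-20,0],[-12,0,-28,0],[-14,0,-36,0],[-16,0,-42,0],[-18,0,-46,0],[-18,0,-46,0]]'
python3 - <<'E'
from h import *
togo(.4795,.228,.30,1.546)
for c in('side','top'):
    im=snapshot(c)
    cv2.imwrite(f'pics/h_{c}.png',im[:,:,::-1])
    for n in('bush1','tray'):
        print(c,n,[(np.round(d['point']).tolist(),round(d['p'],2)) for d in landmark_of(n,c) if d['p']>.2])
    if c=='top':
        for d in landmark_of('bush1',c): print([onplane(d['point'],'top',z)[:2].round(3)-[.4825,.161] for z in(.1,.16)])
E
```

```text
clock: 13.43
tool_pos: [0.4818, 0.2263, 0.2889]
tool_rot: [0.715, 0.699, 0.002, 0.001]
contact_force: [-0.7, 0.1, -4.0]
finger_gap: 0.0131
grip_force: 80.4
t13.43 pos [0.4818 0.2263 0.2889] yaw 1.548 | go mm/rad [  1.7  -2.4 -11.1] 0.002 F [-0.7  0.1 -4. ] gap 0.0131 grip 80.4 q7 -0.75
side bush1 []
side tray [([286.0, 145.0], 0.95), ([234.0, 418.0], 0.88), ([419.0, 454.0], 0.58)]
top bush1 [([240.0, 276.0], 0.47), ([252.0, 229.0], 0.39)]
top tray [([499.0, 217.0], 0.85), ([244.0, 244.0], 0.73), ([446.0, 338.0], 0.7)]
[array([-0.0455,  0.012 ]), array([-0.0505,  0.002 ])]
[array([ 0.0575, -0.013 ]), array([ 0.0475, -0.022 ])]
```

Tilt is about 62° and the bushes are out: the wrist load fell to about 4 N. I'll drag the tray back over the -y rim at low grip, so the rim levels it again.

```bash
python3 -m crank '[[-6,0,0,0],[-16,0,1,0],[-28,0,3,0],[-42,0,5,0],[-56,0,8,0],[-68,0,11,0],[-77,0,14,0],[-83,0,16,0]]'
python3 -c "from h import *;togo(.4795,.043,.272,1.546)"
python3 -m crank '[[0,0,0,0],[-5,0,0,0],[-15,0,0,0],[-28,0,0,0],[-42,0,0,0],[-56,0,0,0],[-70,0,0,0],[-84,0,0,0]]' - 20
python3 - <<'E'
from h import *
togo(.4795,.043,.272,1.546)
for c in('side','top'):
    im=snapshot(c);cv2.imwrite(f'pics/i_{c}.png',im[:,:,::-1])
    for n in('bush1','tray','tray_spout'):
        print(c,n,[(np.round(d['point']).tolist(),round(d['p'],2)) for d in landmark_of(n,c) if d['p']>.2])
E
```

```text
clock: 14.45
tool_pos: [0.4792, 0.1408, 0.2708]
tool_rot: [0.716, 0.698, -0.001, 0.0]
contact_force: [0.1, 1.1, 3.2]
finger_gap: 0.0131
grip_force: 81.6
t14.45 pos [0.4792 0.1408 0.2708] yaw 1.546 | go mm/rad [-97.7   2.7  -1.2] 0.0 F [0.1 1.1 3.2] gap 0.0131 grip 81.6 q7 -0.59
clock: 15.12
tool_pos: [0.4773, 0.0581, 0.2714]
tool_rot: [0.715, 0.7, -0.0, 0.0]
contact_force: [-1.0, -0.2, -3.4]
finger_gap: 0.0131
grip_force: 80.5
t15.12 pos [0.4773 0.0581 0.2714] yaw 1.549 | go mm/rad [-15.1   2.6  -0.6] 0.003 F [-1.  -0.2 -3.4] gap 0.0131 grip 80.5 q7 -0.41
side bush1 [([294.0, 154.0], 0.67)]
side tray [([236.0, 420.0], 0.74), ([304.0, 197.0], 0.73), ([423.0, 453.0], 0.55)]
side tray_spout [([302.0, 216.0], 0.95), ([371.0, 454.0], 0.86), ([148.0, 223.0], 0.6), ([256.0, 451.0], 0.59)]
top bush1 [([241.0, 279.0], 0.72), ([248.0, 261.0], 0.46)]
top tray [([202.0, 357.0], 0.87), ([449.0, 341.0], 0.74), ([334.0, 246.0], 0.69), ([500.0, 220.0], 0.63)]
top tray_spout [([478.0, 326.0], 0.88), ([194.0, 391.0], 0.85), ([493.0, 251.0], 0.82), ([318.0, 252.0], 0.78)]
```

```bash
python3 - <<'E'
from h import *
T=tri((304,197),(334,246));S=tri((302,216),(318,252));print('tray',T.round(3),'spout',S.round(3))
s=read_state();g=np.array(s['tool_pos'])+[0,0,.0187];v=g-T;print('tilt',np.degrees(np.arctan2(v[1],v[2])),np.linalg.norm(v), 'spout-from-grip',(S-g).round(3))
E
```

```text
tray [ 0.478 -0.028  0.251] spout [0.48  0.002 0.185]
tilt 66.30293829879088 0.09677014795960455 spout-from-grip [ 0.002 -0.058 -0.105]
```

```bash
python3 - <<'E'
import cv2,numpy as np
a=cv2.imread('pics/i_top.png')[190:310,180:300];b=cv2.imread('pics/i_side.png')[120:280,210:370]
a=cv2.resize(a,(400,400),interpolation=cv2.INTER_CUBIC);b=cv2.resize(b,(400,400),interpolation=cv2.INTER_CUBIC)
cv2.imwrite('pics/i.png',np.hstack([a,b]))
E
```

```text
(no output)
```

View pics/i.png

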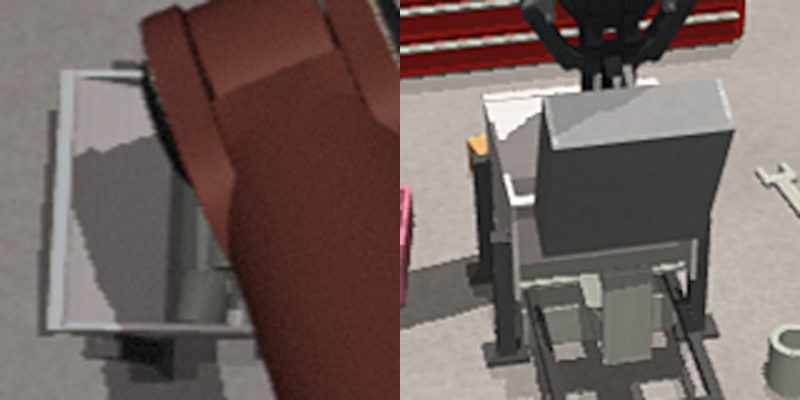

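The tray is still tilted about 64° with its spout just outside the rim (right half, tray underside at 630,190). Bush sides show in the outlet channel (left half, 205,290). I'll go back over the rim, set the spout deeper against the -y wall and pull back to level it.

```bash
python3 -m crank '[[3,0,-14,0],[14,1,-26,0],[30,2,-30,0],[50,3,-30,0],[72,3,-30,0],[94,3,-30,0],[114,3,-28,0],[130,3,-22,0]]' - 20
python3 -m crank '[[3,0,8,0],[3,0,18,0],[3,0,28,0],[2,0,36,0],[0,0,42,0],[0,0,47,0],[0,0,48,0]]'
python3 -c "from h import *;togo(.4805,.161,.245,1.546)"
```

```text
clock: 16.18
tool_pos: [0.4832, 0.1924, 0.2942]
tool_rot: [0.714, 0.7, 0.002, -0.0]
contact_force: [0.2, 0.8, -2.7]
finger_gap: 0.013
grip_force: 80.5
clock: 16.77
tool_pos: [0.4831, 0.1876, 0.2442]
tool_rot: [0.715, 0.699, -0.001, -0.0]
contact_force: [-0.3, 0.0, -1.9]
finger_gap: 0.0135
grip_force: 80.3
t16.77 pos [0.4831 0.1876 0.2442] yaw 1.547 | go mm/rad [-26.6  -2.   -0.8] 0.001 F [-0.3  0.  -1.9] gap 0.0135 grip 80.3 q7 -0.71
```

```bash
python3 -m crank '[[-7,-1,0,0],[-14,-2,0,0],[-21,-2,0,0],[-28,-2,0,0],[-34,-2,0,0],[-40,-2,0,0],[-46,-2,0,0],[-51,-2,0,0]]'
python3 - <<'E'
from h import *
togo(.4805,.122,.263,1.546)
q=[]
for c,g in(('side',(300,190)),('top',(300,248))):
    snapshot(c);q.append([near('tray',c,g,60),near('tray_spout',c,g,60)])
print(q);s=read_state();g=np.array(s['tool_pos'])+[0,0,.0187]
for i in(0,1):
    if q[0][i] is not None and q[1][i] is not None:
        T=tri(q[0][i],q[1][i]);v=g-T;print(T.round(3),'deg',np.degrees(np.arctan2(v[1],v[2])),np.linalg.norm(v))
E
```

```text
clock: 17.43
tool_pos: [0.4817, 0.1493, 0.2523]
tool_rot: [0.714, 0.7, 0.011, -0.004]
contact_force: [-6.8, 15.4, 21.6]
finger_gap: 0.0135
grip_force: 84.0
t17.43 pos [0.4817 0.1493 0.2523] yaw 1.551 | go mm/rad [-27.3  -0.7 -10.7] 0.005 F [-6.8 15.4 21.6] gap 0.0135 grip 84.0 q7 -0.61
[[array([293.5, 180.5]), array([289.6, 199.6])], [array([285.5, 248.4]), array([265.8, 249.7])]]
[0.479 0.064 0.228] deg 63.05522665938954 0.09508743776442087
[0.485 0.112 0.149] deg 16.74317557032428 0.12754711358476575
```

The arm only bent (26 N) and the tray did not turn: the 80 N grip did not relax on the lower force value. I'll ease off and reset the finger opening to relax the grip.

```bash
python3 -m crank '[[5,0,0,0],[9,0,0,0],[9,0,0,0]]'
python3 -m crank '[[0,0,0,0]]' 0.155 20
python3 -m crank '[[0,0,0,0]]' 0.16 20
python3 -c "from h import *;togo(.4805,.122,.263,1.546)"
```

```text
clock: 17.98
tool_pos: [0.4826, 0.1524, 0.2498]
tool_rot: [0.714, 0.7, 0.007, -0.0]
contact_force: [-0.3, 5.9, 11.5]
finger_gap: 0.0132
grip_force: 82.2
clock: 18.07
tool_pos: [0.4826, 0.1523, 0.2498]
tool_rot: [0.715, 0.7, 0.007, -0.0]
contact_force: [-0.9, 5.4, 8.8]
finger_gap: 0.0133
grip_force: 82.2
clock: 18.15
tool_pos: [0.4826, 0.152, 0.2497]
tool_rot: [0.715, 0.699, 0.007, -0.0]
contact_force: [-1.3, 5.9, 10.7]
finger_gap: 0.0141
grip_force: 26.1
t18.15 pos [0.4826 0.152  0.2497] yaw 1.549 | go mm/rad [-30.1  -1.4 -13.3] 0.003 F [-1.3  5.9 10.7] gap 0.0141 grip 26.1 q7 -0.63
```

```bash
python3 -m crank '[[-3,0,0,0],[-6,0,0,0],[-10,0,0,0],[-14,0,0,0],[-18,0,-1,0],[-22,0,-3,0]]' 
python3 - <<'E'
from h import *
togo(.4805,.122,.263,1.546)
q=[]
for c,g in(('side',(300,190)),('top',(290,248))):
    snapshot(c);q.append(near('tray',c,g,60))
s=read_state();g=np.array(s['tool_pos'])+[0,0,.0187]
if q[0] is not None and q[1] is not None:
        T=tri(q[0],q[1]);v=g-T;print(T.round(3),'deg',np.degrees(np.arctan2(v[1],v[2])),np.linalg.norm(v))
E
```

```text
clock: 18.65
tool_pos: [0.4821, 0.129, 0.2517]
tool_rot: [0.715, 0.7, 0.006, -0.0]
contact_force: [1.0, 5.4, 7.1]
finger_gap: 0.0137
grip_force: 23.5
t18.65 pos [0.4821 0.129  0.2517] yaw 1.550 | go mm/rad [ -7.   -1.5 -11.3] 0.004 F [1.  5.4 7.1] gap 0.0137 grip 23.5 q7 -0.58
[0.48  0.064 0.204] deg 43.92286698733878 0.0927984957961711
```

```bash
python3 -m crank '[[-3,0,-7,0],[-7,0,-12,0],[-13,0,-15,0],[-22,0,-17,0],[-32,0,-18,0],[-42,0,-19,0],[-52,0,-19,0],[-62,0,-19,0]]' 
python3 - <<'E'
from h import *
togo(.4805,.061,.271,1.546)
q=[]
for c,g in(('side',(300,200)),('top',(310,248))):
    snapshot(c);q.append(near('tray',c,g,60))
s=read_state();g=np.array(s['tool_pos'])+[0,0,.0187]
if q[0] is not None and q[1] is not None:
        T=tri(q[0],q[1]);v=g-T;print(T.round(3),'deg',np.degrees(np.arctan2(v[1],v[2])),np.linalg.norm(v))
E
```

```text
clock: 19.52
tool_pos: [0.4782, 0.0614, 0.267]
tool_rot: [0.715, 0.699, -0.0, -0.0]
contact_force: [-0.2, 1.7, -1.6]
finger_gap: 0.0142
grip_force: 20.3
t19.52 pos [0.4782 0.0614 0.267 ] yaw 1.548 | go mm/rad [-0.4  2.3 -4. ] 0.002 F [-0.2  1.7 -1.6] gap 0.0142 grip 20.3 q7 -0.43
[0.48  0.036 0.198] deg 16.34343482762062 0.09120711947651827
```

```bash
python3 -m crank '[[0,0,-12,0],[-6,1,-25,0],[-18,4,-30,0],[-36,7,-30,0],[-58,11,-30,0],[-82,15,-30,0],[-106,20,-30,0],[-130,24,-30,0]]'
python3 -m crank '[[-24,4,0,0],[-48,9,0,0],[-72,13,0,0],[-94,17,0,0],[-112,20,0,0],[-124,22,0,0],[-131,23,0,0],[-131,23,0,0]]'
python3 -c "from h import *;togo(.525,-.20,.095,1.546)"
```

```text
clock: 20.38
tool_pos: [0.4995, -0.0681, 0.2969]
tool_rot: [0.714, 0.7, -0.0, -0.0]
contact_force: [0.5, 0.0, -2.9]
finger_gap: 0.0135
grip_force: 20.1
clock: 21.05
tool_pos: [0.5195, -0.2003, 0.2967]
tool_rot: [0.715, 0.699, -0.001, -0.0]
contact_force: [-1.0, -0.5, -3.6]
finger_gap: 0.0136
grip_force: 20.1
t21.05 pos [ 0.5195 -0.2003  0.2967] yaw 1.547 | go mm/rad [  0.4   5.4 201.7] 0.001 F [-1.  -0.5 -3.6] gap 0.0136 grip 20.1 q7 0.10
```

```bash
python3 -m crank '[[0,0,14,0],[0,0,42,0],[0,0,75,0],[0,0,108,0],[0,0,140,0],[0,0,168,0],[0,0,188,0],[0,0,198,0]]'
python3 -m crank '[[0,0,3,0],[0,0,6,0],[0,0,9,0],[0,0,12,0],[0,0,15,0],[0,0,17,0],[0,0,17,0]]'
python3 - <<'E'
from h import *
togo(.525,-.20,.081,1.546)
L=[]
im=snapshot('top');cv2.imwrite('pics/j_top.png',im[:,:,::-1])
for n in('bush1','bush2','bush3','bush4'):
    for d in find_in(n,'top')+landmark_of(n,'top'):L.append(np.round([*d['point'],d['p'],*(onplane(d['point'],'top',.11)[:2]-[.4825,.161])],3).tolist())
print(*sorted(L),sep='\n')
E
```

```text
clock: 21.72
tool_pos: [0.5183, -0.1963, 0.0968]
tool_rot: [0.714, 0.7, -0.001, -0.003]
contact_force: [-0.4, -0.4, -3.6]
finger_gap: 0.0136
grip_force: 20.1
clock: 22.3
tool_pos: [0.5216, -0.2048, 0.0864]
tool_rot: [0.716, 0.698, -0.001, 0.005]
contact_force: [-3.2, -6.3, 11.8]
finger_gap: 0.0139
grip_force: 22.8
t22.30 pos [ 0.5216 -0.2048  0.0864] yaw 1.546 | go mm/rad [4.9 3.3 5.4] -0.0 F [-3.2 -6.3 11.8] gap 0.0139 grip 22.8 q7 -0.04
[238.4, 277.1, 0.52, -0.048, 0.014]
[238.4, 277.1, 0.52, -0.048, 0.014]
[238.4, 277.1, 0.52, -0.048, 0.014]
[238.4, 277.1, 0.52, -0.048, 0.014]
[241.1, 277.5, 0.55, -0.049, 0.008]
[241.1, 277.5, 0.55, -0.049, 0.008]
[241.1, 277.5, 0.55, -0.049, 0.008]
[241.1, 277.5, 0.55, -0.049, 0.008]
[247.8, 263.3, 0.55, -0.019, -0.006]
[247.8, 263.3, 0.55, -0.019, -0.006]
[247.8, 263.3, 0.55, -0.019, -0.006]
[247.8, 263.3, 0.55, -0.019, -0.006]
[249.9, 261.9, 0.54, -0.016, -0.01]
[249.9, 261.9, 0.54, -0.016, -0.01]
[249.9, 261.9, 0.54, -0.016, -0.01]
[249.9, 261.9, 0.54, -0.016, -0.01]
[250.9, 246.3, 0.64, 0.018, -0.012]
[250.9, 246.3, 0.64, 0.018, -0.012]
[250.9, 246.3, 0.64, 0.018, -0.012]
[250.9, 246.3, 0.64, 0.018, -0.012]
[252.0, 247.3, 0.55, 0.016, -0.014]
[252.0, 247.3, 0.55, 0.016, -0.014]
[252.0, 247.3, 0.55, 0.016, -0.014]
[252.0, 247.3, 0.55, 0.016, -0.014]
[252.1, 229.8, 0.59, 0.054, -0.014]
[252.1, 229.8, 0.59, 0.054, -0.014]
[252.1, 229.8, 0.59, 0.054, -0.014]
[252.1, 229.8, 0.59, 0.054, -0.014]
[253.0, 227.3, 0.6, 0.06, -0.016]
[253.0, 227.3, 0.6, 0.06, -0.016]
[253.0, 227.3, 0.6, 0.06, -0.016]
[253.0, 227.3, 0.6, 0.06, -0.016]
```

All four bushes are in the hopper (hopper x -0.048, -0.018, 0.017, 0.056). I'll release the tray.

```bash
python3 -m crank '[[0,0,0,0],[0,0,0,0],[0,0,0,0],[0,0,0,0],[0,0,0,0]]' 0.8 20
python3 -m crank '[[0,0,-10,0],[0,0,-30,0],[0,0,-60,0],[0,0,-95,0],[0,0,-130,0],[0,0,-165,0],[0,0,-195,0],[0,0,-220,0]]'
python3 - <<'E'
from h import *
togo(.479,-.005,.3,3.117)
q=[]
for c in('side','top'):
    snapshot(c)
    q.append([near(n,c,proj(X,c)[0],40) for n,X in(('tray',(.52,-.2,0)),('tray_grip',(.52,-.2,.1)),('tray_spout',(.52,-.125,.004)),('gate_tab',(.4815,-.006,.164)))])
for a,b in zip(*q):print(a,b,None if a is None or b is None else tri(a,b).round(4))
E
```

```text
clock: 23.17
tool_pos: [0.52, -0.1983, 0.0823]
tool_rot: [0.715, 0.7, 0.0, -0.0]
contact_force: [0.2, 0.2, -0.0]
finger_gap: 0.0682
grip_force: 0.0
clock: 23.83
tool_pos: [0.5202, -0.1985, 0.3059]
tool_rot: [0.715, 0.7, 0.001, 0.001]
contact_force: [-0.3, 0.8, -0.6]
finger_gap: 0.068
grip_force: 0.0
t23.83 pos [ 0.5202 -0.1985  0.3059] yaw 1.550 | go mm/rad [192.5 -45.3   5.9] -1.567 F [-0.3  0.8 -0.6] gap 0.0680 grip 0.0 q7 0.10
[352.9 363.9] [413.7 238.4] [ 0.5277 -0.2223 -0.006 ]
[353.9 324.5] [418.3 231.8] [ 0.5259 -0.215   0.0952]
[337.9 331.3] [380.4 237.7] [ 0.5256 -0.1417 -0.001 ]
[299.3 228.8] [323.7 250.8] [ 0.4774 -0.0078  0.1626]
```

The tray stands flat (spout z ≈ 0, grip z ≈ 0.1). Next is the gate tab at about (0.478, -0.007).

```bash
python3 -m crank '[[10,-2,0,-0.09],[22,-5,0,-0.2],[34,-7,0,-0.31],[46,-10,0,-0.42],[58,-12,0,-0.53],[70,-15,0,-0.64],[83,-18,0,-0.75],[96,-21,0,-0.85]]' 0.8
python3 -c "from h import *;togo(.478,-.007,.2,3.117)"
```

```text
clock: 25.0
tool_pos: [0.5005, -0.102, 0.3017]
tool_rot: [0.36, 0.933, 0.0, -0.001]
contact_force: [-0.6, -0.5, 0.4]
finger_gap: 0.0684
grip_force: 0.0
t25.00 pos [ 0.5005 -0.102   0.3017] yaw 2.404 | go mm/rad [ 80.5  55.1 101.7] -0.713 F [-0.6 -0.5  0.4] gap 0.0684 grip 0.0 q7 0.69
```

```bash
python3 -m crank '[[12,8,5,-0.1],[24,16,14,-0.2],[36,25,25,-0.31],[48,33,38,-0.42],[59,40,52,-0.52],[69,47,66,-0.61],[76,52,80,-0.67],[80.5,55,90,-0.713]]'
python3 -m crank '[[0,0,5,0],[0,0,8,0],[0,0,8,0]]'
python3 - <<'E'
from h import *
togo(.478,-.007,.125,3.117)
for c in('side','top'):
    im=snapshot(c);cv2.imwrite(f'pics/k_{c}.png',im[:,:,::-1])
    for d in outline_of('gate_tab',c)[:2]+landmark_of('gate_tab',c)[:2]:
        print(c,np.round(d['point'],1),round(d['p'],2),onplane(d['point'],c,.164)[:2].round(4))
E
```

```text
clock: 25.67
tool_pos: [0.4778, -0.0065, 0.2109]
tool_rot: [0.013, 1.0, 0.0, -0.001]
contact_force: [-0.1, -0.2, -0.5]
finger_gap: 0.0679
grip_force: 0.0
clock: 25.92
tool_pos: [0.4789, -0.0083, 0.2039]
tool_rot: [0.016, 1.0, -0.0, -0.0]
contact_force: [0.2, 0.4, 0.0]
finger_gap: 0.0684
grip_force: 0.0
t25.92 pos [ 0.4789 -0.0083  0.2039] yaw 3.110 | go mm/rad [ 0.9  1.3 78.9] -0.007 F [0.2 0.4 0. ] gap 0.0684 grip 0.0 q7 1.01
side [297.9 236. ] 0.71 [ 0.4657 -0.0308]
top [243.6 252.7] 0.96 [0.4803 0.1555]
top [322.7 249.6] 0.97 [ 0.484  -0.0065]
top [238.4 276.7] 0.45 [0.4314 0.1656]
```

```bash
python3 -m crank '[[-2,1,14,-0.007],[-2,1,30,-0.007],[-2,1,46,-0.007],[-2,1,60,-0.007],[-2,1,70,-0.007],[-2,1,76,-0.007],[-2,1,79,-0.007],[-2,1,79,-0.007]]'
python3 -m crank '[[0,0,0,0],[0,0,0,0],[0,0,0,0],[0,0,0,0],[0,0,0,0],[0,0,0,0],[0,0,0,0]]' 0 90
python3 -c "from h import *;togo(.478,-.036,.125,3.117)"
```

```text
clock: 26.88
tool_pos: [0.4808, -0.0066, 0.1252]
tool_rot: [0.011, 1.0, 0.0, -0.0]
contact_force: [-0.4, -0.7, 0.7]
finger_gap: 0.0684
grip_force: 0.0
clock: 27.47
tool_pos: [0.4811, -0.005, 0.1258]
tool_rot: [0.012, 1.0, 0.001, 0.001]
contact_force: [-1.1, 4.1, 2.6]
finger_gap: 0.0068
grip_force: 87.9
t27.47 pos [ 0.4811 -0.005   0.1258] yaw 3.118 | go mm/rad [  2.4 -31.1   0.8] 0.001 F [-1.1  4.1  2.6] gap 0.0068 grip 87.9 q7 0.89
```

```bash
python3 -m crank '[[0,-3,0,0],[0,-7,0,0],[0,-12,0,0],[0,-17,0,0],[0,-22,0,0],[0,-26,0,0],[0,-29,0,0],[0,-30,0,0]]'
python3 -m crank '[[0,0,0,0],[0,0,0,0],[0,0,0,0],[0,0,0,0]]'
python3 - <<'E'
from h import *
togo(.478,-.035,.125,3.117)
for c in('side','top'):
    im=snapshot(c);cv2.imwrite(f'pics/l_{c}.png',im[:,:,::-1])
    for d in landmark_of('gate_tab',c)[:2]:print(c,np.round(d['point'],1),round(d['p'],2),onplane(d['point'],c,.164)[:2].round(4))
E
```

```text
clock: 28.13
tool_pos: [0.4802, -0.0323, 0.1258]
tool_rot: [0.011, 1.0, 0.003, 0.001]
contact_force: [-0.6, 11.3, 0.5]
finger_gap: 0.0067
grip_force: 88.0
clock: 28.47
tool_pos: [0.4802, -0.0324, 0.1258]
tool_rot: [0.011, 1.0, 0.003, 0.001]
contact_force: [-1.5, 10.1, 1.4]
finger_gap: 0.0072
grip_force: 88.2
t28.47 pos [ 0.4802 -0.0324  0.1258] yaw 3.121 | go mm/rad [ 2.2 -2.7  0.8] 0.004 F [-1.5 10.1  1.4] gap 0.0072 grip 88.2 q7 0.95
side [306.2 235.9] 0.81 [ 0.4813 -0.0341]
top [335.4 249.9] 0.61 [ 0.483  -0.0324]
top [453.6 160.5] 0.26 [ 0.6672 -0.2832]
```

```bash
python3 -m crank '[[0,-1,0,0],[0,-2.5,0,0],[0,-2.5,0,0],[0,-2.5,0,0],[0,-2.5,0,0],[0,-2.5,0,0],[0,-2.5,0,0],[0,-2.5,0,0]]'
python3 -m crank '[[0,0,0,0],[0,0,0,0],[0,0,0,0],[0,0,0,0]]'
python3 - <<'E'
from h import *
togo(.478,-.035,.125,3.117)
for c in('side','top'):
    snapshot(c)
    L=landmark_of('gate_tab',c)[:1]+[d for d in landmark_of('bush1',c) if d['p']>.3]
    for d in L:print(c,np.round(d['point'],1),round(d['p'],2),onplane(d['point'],c,.164)[:2].round(4))
    g=near('tray_grip',c,(353.9,324.5) if c=='side' else (418.3,231.8));print('grip',g)
E
```

```text
clock: 29.33
tool_pos: [0.4802, -0.0344, 0.1258]
tool_rot: [0.01, 1.0, 0.003, 0.001]
contact_force: [0.6, 10.6, 0.9]
finger_gap: 0.0067
grip_force: 88.2
clock: 29.67
tool_pos: [0.4802, -0.0343, 0.1258]
tool_rot: [0.01, 1.0, 0.003, 0.001]
contact_force: [-1.7, 11.2, 1.0]
finger_gap: 0.0068
grip_force: 88.2
t29.67 pos [ 0.4802 -0.0343  0.1258] yaw 3.121 | go mm/rad [ 2.1 -0.7  0.8] 0.004 F [-1.7 11.2  1. ] gap 0.0068 grip 88.2 q7 0.95
side [306.4 235.5] 0.59 [ 0.482 -0.033]
grip [350.5 325.4]
top [336.2 252.2] 0.61 [ 0.4782 -0.0339]
top [249.8 278.3] 0.71 [0.4278 0.1424]
top [251.9 227.6] 0.62 [0.5321 0.1387]
top [248.9 262.9] 0.58 [0.4592 0.1444]
top [251.7 248.8] 0.47 [0.4881 0.1389]
grip [418.8 233.2]
```

The gate is about 29.5 mm open at about 10.5 N. All four bushes are in the hopper and the tray hasn't moved. Handing in.

```bash
python3 -c "from plant import *;print(finish_job())"
```

```text
the job is handed in; nothing more can be done
None
```

I handed the job in at about 30 s with all four bushes in the hopper and the empty tray flat on the bench. The robot was still gripping the gate at about 29.5 mm of travel against the spring (about 10.5 N); the hand-in returned no verdict.

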